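# Third hand for the spice rack: hold the shelf while it is screwed on

### The job

Be the third hand for building this little spice rack: pick up the loose shelf and hold it level in the air over the rack's bottom shelf, lip up and facing the same way as the bottom shelf's lip, its underside at the top edge of the blue tape on the upright side panel and its lip flush with the panel's front edge. Ease its end squarely against the panel and press with a steady 10 newtons (a kilo's weight; never shove hard, the panel gives a little) so that I can drive the screws from the other side: keep that up for three seconds and finish while still holding and pressing it there, without letting go. Leave the spare panel, the screwdriver, the glass and the biscuit tin where they are.

Things in the scene. Friction and masses are not known exactly. Their poses are not given: they have to be found in the camera images.
- shelf: Loose spice-rack shelf, pale wood, lying lip up: 220 mm long (y), 60 mm deep (x), board 16 mm thick; dark lip along its +x edge, 8 mm thick, 32 mm high from the underside, flush with that edge. 0.10-0.20 kg. Origin: centre of the underside. x to the lip, y to the end that goes on the panel, z up. Starts with y within 0.6 rad of world +y. Graspable from above at mid-length across its depth.
- shelf_corner (a point): Point on the shelf: lower front corner at the end that goes against the panel, at (30, 110, 0) mm in the shelf's frame; axes as the shelf's.
- rack: Half-built rack between plywood battens on a white scrap board (x 170, y 300 mm, top 18 mm above the table); immovable. Bottom shelf, same as the loose one, lies on the board at y -120 to 100 mm, x -30 to 30 mm, lip at +x. Origin: board centre at table height. x to the rack's front (away from the robot), y along the shelves to the side panel, whose inner face is at y = 100 mm. Yaw within 0.35 rad.
- side: Upright side panel, pale wood, 60 mm deep, 16 thick, 240 high. Origin: on its inner face (looks to the rack's -y), mid-depth, at its foot, 18 mm above the table; axes as the rack's. Fastened at the foot only, it leans there like a spring when pressed to +y: 90 N m per rad, so 10 N at the tape's height moves it 1.1 mm (tape 100 mm above the foot) to 3.2 mm (170 mm).
- tape_edge (a point): Target: front end of the top edge of the blue masking tape (22 mm wide) stuck across the panel's inner face and round its front edge. The point lies on the inner face at the front edge, 100 to 170 mm above the panel's foot; axes as the panel's. shelf_corner belongs here: the shelf's origin then is at (-30, -110, 0) mm in these axes.
- panel2: Bystander: the spare side panel, pale wood, lying flat, 240 x 60 x 16 mm, origin centre of the underside, length along its x.
- screwdriver: Bystander: a screwdriver with a red handle, lying on the table, about 200 mm long.
- glass: Bystander: an empty drinking glass, 72 mm across, 105 mm high, origin centre of its foot.
- tin: Bystander: a round blue biscuit tin, 206 mm across, 68 mm high, biscuits on top up to 79 mm, origin centre of its underside.
Mind the look-alikes: they are no part of the job. What is shaped like the shelf but turquoise is not meant.

How it is judged:
On the way, in this order (a step that is already met when the one before it is completed fails the run):
1. the shelf is picked up: held in the fingers, clear of the table by more than 40 mm (height (world z) of shelf above 0.04 m and contact force between the fingers and shelf above 3 N), for 0.2 s.
2. the shelf is pressed against the side panel at the tape, level, square and flush, with 5 to 16 N, for 3 s without a break (contact force between shelf and side between 5 and 16 N and z of shelf_corner in the frame of tape_edge between -0.006 and 0.006 m and x of shelf_corner in the frame of tape_edge between -0.006 and 0.006 m and y of shelf_corner in the frame of tape_edge between -0.006 and 0.006 m and angle between shelf's own z axis and vertical below 0.06 rad and angle between the y axis of shelf and the y axis of rack, either way round below 0.06 rad and contact force between the fingers and shelf above 3 N and linear speed of shelf below 0.02 m/s), for 3 s.
At the end, for the whole second after the job is handed in: The shelf is held in the fingers, still (under 20 mm/s), its end pressed on the side panel with 5 to 16 N; its lower front corner within 6 mm of the front end of the tape's top edge in height, depth and length; level, and parallel to the bottom shelf, within 0.06 rad, lip up and to the front (all of step 2); the arm keeps its last pose, push and grip.
It fails at once if the shelf is shoved against the panel with more than 30 N (contact force between shelf and side above 30 N).
It fails at once if the spare side panel is moved by more than 25 mm (distance of panel2 from where it was at the start of the episode above 0.025 m).
It fails at once if the screwdriver is moved by more than 25 mm (distance of screwdriver from where it was at the start of the episode above 0.025 m).
It fails at once if the drinking glass is moved by more than 25 mm (distance of glass from where it was at the start of the episode above 0.025 m).
It fails at once if the biscuit tin is moved by more than 25 mm (distance of tin from where it was at the start of the episode above 0.025 m).
It also fails if it takes over 51 s, if anything falls off the work surface, if the arm or the gripper's body presses on something with over 40 N, if the wrist force passes 120 N, or if a joint passes its speed limit or range.

### The arm

A 6-joint arm with a two-finger parallel gripper is mounted at the origin on the work surface. World frame = base frame: x ahead of the robot, y to its left, z up, the work surface at z = 0. Lengths are in m, angles in rad, forces in N, time in s.
With the tool pointing down it reaches from about 0.275 to 0.725 m from the base axis. Payload 15.9 kg.
Tool frame: the origin (TCP) lies at the very end of the fingers, on their centre line; the grasp point (between the pads) lies manip.tcp_to_grasp behind it (manip.tcp_to_grasp is the distance from the TCP to the grasp point, in m); z points along the fingers, y is the line along which they close (so a half turn about z gives the same grasp; the last joint's range is limited). The gripper opens to 85 mm and grips with 20 to 120 N. Pads are 22 mm wide; open, the fingers measure 114 mm over their backs; the gripper's body (76 mm by 85 mm) begins 54 mm behind the grasp point. The pads swing forward as they close: fully open they stand 13 mm farther back than shut.
Start: joints at [1.202, 0.213, -0.034, 1.323, 0, 1.571], TCP at [0.18, 0.466, 0.231] pointing down, gripper open.
Joint ranges: [-2.98, 2.98], [-0.74, 1.72], [-1.14, 1.35], [-2.1, 2.04], [-1.57, 1.44], [-3.14, 3.14]. Speed limits (rad/s): [1.89, 1.89, 2.39, 2.57, 3.14, 3.14].

### API

Orientations are given as a rotation vector (axis times angle).
In Python, from cell import manip, optics, order gives the robot as it stands. The module is installed in compiled form; this text tells all that it offers.
- The arm moves only by the shell command python3 -m inch 'ROWS' [FORCE]. ROWS is JSON, a list that holds one entry, the list of rows, each a list of 5 numbers: the shift along the tool's x, y, z in mm, then the turn about the tool's z in rad, then the finger opening in mm, from 0 to 85.4. In form: [[[x, y, z, turn, grip], ...]]. A call has 1 to 20 rows; each row shifts and turns the commanded pose from where the row before left it, along the tool's axes as they then stand; what a row does not reach is not made up. A row lasts 1/10 s, in which the tool goes at most 50 mm and 8.59 degrees, less where a joint would pass 70% of its speed; a pose out of reach is approached as far as the arm can. A call with a gripper value outside its range is refused whole. The fingers move at their own pace and stop on an object; FORCE is the grip in N (left out, the last holds). Time passes only in rows, so rows that do not move let the fingers close. It gives the time, the measured TCP pose, the force, the opening and the grip force at its end, in the units of the state.
- manip.get_obs(): the state, without advancing time (a new reading comes with each control period).
- optics.capture(name): name is "side" or "top"; returns (picture, depth): 420x560x3 uint8, blue, green, red; 420x560 float32, m along the optical axis (not along the pixel's ray), 0 where there is no reading.
- optics.get_calibration(name): a dict with "K" (3x3 intrinsics, pixels), "R" (3x3) and "t" (3): a world point X has camera coordinates R X + t. Camera axes: x right, y down, z forward; pixel columns grow to the right and rows downward; lengths in m; the calibration is good to about 2 mm. A picture is of the moment at which its call begins. get_calibration takes no time and is no camera call.
- order.finish_job(): hands the job in; it is judged then, once.
The state is a dict: "time_s": time; "qpos": joint angles; "joint_velocities": joint speeds; "joint_torque": joint torques, N m; "position": TCP position; "tool_rot": TCP orientation; "wrist_force": force on the tool from outside, world axes, zero at the start; "torque": the same for the moment, N m; "grip_width": opening from 0.0 (shut) to 1.0 (fully open); "finger_force": force on a finger pad.
Only numpy, scipy, OpenCV 4.12 (cv2) and the standard library are available. Lean on these libraries where they do the work, as an engineer would, in place of code of your own. Each camera call takes 0.05 s, during which the arm holds its last target. There are 200 camera calls.

## Working session

There is one attempt and no reset: what is moved stays moved. The work goes in short steps, Python scripts to look and compute and a shell command to move; the robot and the scene stay as the last step left them, time stands still between calls to the robot, and variables do not carry over. Pictures are saved under pics/ and viewed, at most 10 in all, crops included, and the job is handed in when it is done.

```bash
mkdir -p pics
cat > h.py <<'E'
import numpy as np, cv2
from cell import manip, optics, order
from scipy.spatial.transform import Rotation as Rn
def cloud(name):
    im,d=optics.capture(name); c=optics.get_calibration(name); K,R,t=map(np.array,(c["K"],c["R"],c["t"]))
    v,u=np.mgrid[:420,:560]; P=np.stack([(u-K[0,2])/K[0,0]*d,(v-K[1,2])/K[1,1]*d,d],-1)
    W=(P-t.ravel())@R; W[d==0]=np.nan
    return im,d,W
E
python3 - <<'E'
from h import *
np.set_printoptions(precision=4,suppress=True)
o=manip.get_obs(); print(o, manip.tcp_to_grasp)
ims=[]
for n in("top","side"):
    im,d,W=cloud(n); cv2.imwrite(f"pics/{n}0.png",im); np.savez(f"{n}0.npz",im=im,d=d,W=W)
    c=optics.get_calibration(n); print(n,c, -np.array(c["R"]).T@np.array(c["t"]).ravel())
E
```

```text
{'time_s': 0.0, 'qpos': array([ 1.202 ,  0.2134, -0.035 ,  1.3235, -0.    ,  1.5708]), 'joint_velocities': array([ 0.0015, -0.0006,  0.0016,  0.0003, -0.0004,  0.0003]), 'joint_torque': array([  0.0034, -68.6185,  48.71  ,   0.0181,   0.0002,  -0.    ]), 'position': array([0.1801, 0.4661, 0.2308]), 'tool_rot': array([-0.576 , -3.0881,  0.0017]), 'wrist_force': array([ 0.261 ,  0.6823, -0.7175]), 'torque': array([-0.0116, -0.028 , -0.0522]), 'finger_force': 0.0, 'grip_width': 1.000584164560423} 0.0187
top {'K': array([[470.8615,   0.    , 277.3737],
       [  0.    , 470.8615, 204.1214],
       [  0.    ,   0.    ,   1.    ]]), 'R': array([[-0.014 , -0.9999, -0.0011],
       [-0.9861,  0.014 , -0.1657],
       [ 0.1657, -0.0013, -0.9862]]), 't': array([0.0601, 0.5567, 1.3303])} [0.3293 0.054  1.4042]
side {'K': array([[414.137 ,   0.    , 281.4728],
       [  0.    , 414.137 , 201.3167],
       [  0.    ,   0.    ,   1.    ]]), 'R': array([[ 0.9944, -0.1048, -0.0121],
       [-0.0874, -0.754 , -0.6511],
       [ 0.0591,  0.6485, -0.7589]]), 't': array([-0.5261,  0.1214,  1.3052])} [ 0.4566 -0.8101  1.0632]
```

View pics/top0.png

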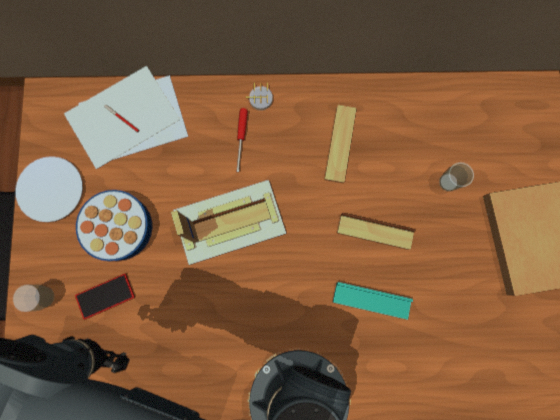

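View pics/side0.png

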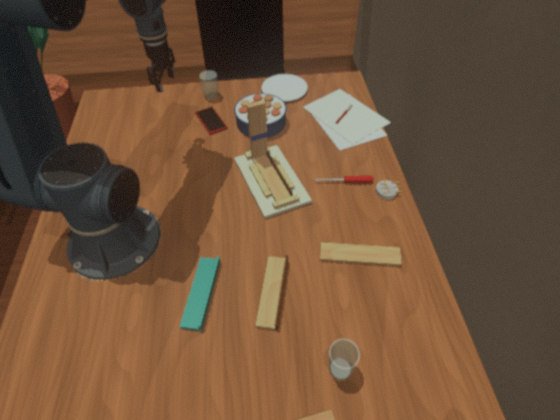

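The shelf candidates in the top view are:
- Pale bar with a dark lip along its +x edge at (375,231). This fits the description.
- Pale bar without a lip at (340,143), the spare panel.
- Turquoise bar at (373,300), the decoy.
- Rack's bottom shelf at (232,218).

I choose (375,231) and check it in a crop.

Run:
```python
from h import *
np.set_printoptions(precision=4,suppress=True)
T=np.load("top0.npz");S=np.load("side0.npz")
a=cv2.resize(T["im"][205:260,325:425],(600,330),interpolation=cv2.INTER_CUBIC)[:,:400*600//600+200]
b=cv2.resize(T["im"][175:270,165:295],(390,285),interpolation=cv2.INTER_CUBIC)
c=cv2.resize(S["im"][90:220,230:320],(270,390),interpolation=cv2.INTER_CUBIC)[:285]
out=np.zeros((600,700,3),np.uint8); out[:300,:600]=a[:300]; out[310:595,:390]=b; out[310:595,400:670]=c
cv2.imwrite("pics/crop.png",out)
for n,D,(u0,u1,v0,v1) in(("top",T,(325,425,205,260)),("side",S,(250,295,250,335))):
    W=D["W"][v0:v1,u0:u1].reshape(-1,3); im=D["im"][v0:v1,u0:u1]
    h=W[:,2]; print(n,"z hist",np.histogram(h,np.arange(-.01,.05,.004)))
    hsv=cv2.cvtColor(im,cv2.COLOR_BGR2HSV).reshape(-1,3)
    m=h>.010; c,(w,l),ang=cv2.minAreaRect(W[m,:2].astype(np.float32)); print("all",c,w,l,ang)
    m=(h>.010)&(h<.021); r=cv2.minAreaRect(W[m,:2].astype(np.float32)); print("board",r,np.median(h[m]))
    m=h>.026; r=cv2.minAreaRect(W[m,:2].astype(np.float32)); print("lip",r,m.sum())
```

```text
top z hist (array([ 143, 1176, 1894,  624,   96,  386,  678,  229,   44,   78,   97,
         30,    3,    0]), array([-0.01 , -0.006, -0.002,  0.002,  0.006,  0.01 ,  0.014,  0.018,
        0.022,  0.026,  0.03 ,  0.034,  0.038,  0.042,  0.046]))
all (0.46828481554985046, -0.23593619465827942) 0.2210942953824997 0.07948103547096252 76.13092041015625
board ((0.46462228894233704, -0.23480063676834106), (0.22095099091529846, 0.07303865253925323), 75.52880096435547) 0.015307212445115428
lip ((0.5029003620147705, -0.24358345568180084), (0.21839697659015656, 0.009235863573849201), 75.87389373779297) 208
side z hist (array([   0,  226, 1427,  585,   36,  143,  842,  315,   13,   28,  145,
         49,    0,    0]), array([-0.01 , -0.006, -0.002,  0.002,  0.006,  0.01 ,  0.014,  0.018,
        0.022,  0.026,  0.03 ,  0.034,  0.038,  0.042,  0.046]))
all (0.4782974123954773, -0.2392609715461731) 0.22215954959392548 0.06046454608440399 76.21798706054688
board ((0.4782862067222595, -0.23930664360523224), (0.22206547856330872, 0.06046454608440399), 76.21798706054688) 0.016548034174324447
lip ((0.5037306547164917, -0.2447880059480667), (0.2207704484462738, 0.008319126442074776), 76.1036148071289) 222
```

View pics/crop.png

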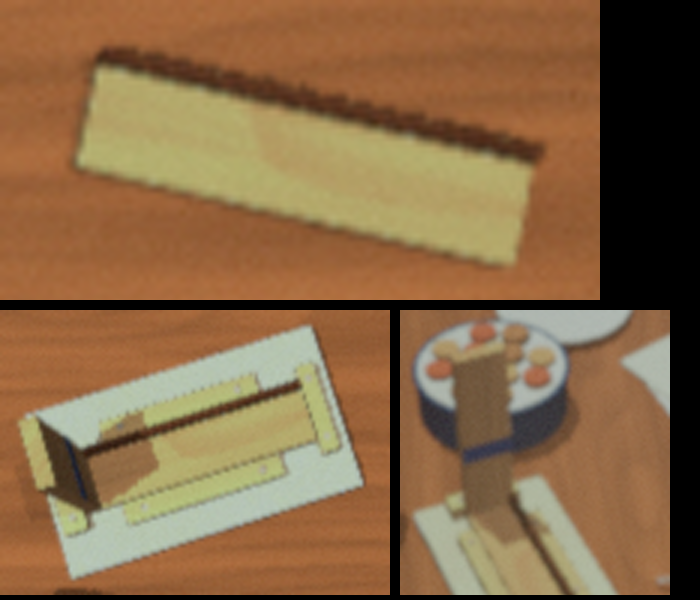

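The crop confirms it: (375,231) is a pale board with a dark lip on its +x edge, level on the table. The rack's panel is at the left end of its board, with the blue tape on the inner face (side view about (258,132)). Next I measure the rack.

Run:
```python
from h import *
np.set_printoptions(precision=4,suppress=True)
for n,(u0,u1,v0,v1) in(("top",(165,295,175,270)),("side",(230,320,90,220))):
    D=np.load(n+"0.npz"); W=D["W"][v0:v1,u0:u1].reshape(-1,3); im=D["im"][v0:v1,u0:u1]
    hsv=cv2.cvtColor(im,cv2.COLOR_BGR2HSV).reshape(-1,3).astype(int); h=W[:,2]
    ok=np.isfinite(h)
    # white board
    m=((hsv[:,1]<60)&(hsv[:,2]>120)&(abs(h-.018)<.01)).reshape(v1-v0,u1-u0).astype(np.uint8)
    k,l,s,c=cv2.connectedComponentsWithStats(m); j=1+s[1:,4].argmax(); mm=(l==j).ravel()
    m=ok&(h>.012)&(h<.05)&(W[:,1]<.33)&(m.ravel()>0)
    print(n,"board",cv2.minAreaRect(W[m,:2].astype(np.float32)),np.median(h[m]))
    # lip of bottom shelf (z .05)
    m=ok&(hsv[:,2]<110)&(h>.043)&(h<.058)
    if m.sum()>20:
        q=W[m,:2]; print("dark .05",cv2.minAreaRect(q.astype(np.float32)),m.sum())
    # panel: high points
    m=ok&(h>.07)&(h<.27)
    q=W[m]; 
    tape=m&(hsv[:,0]>100)&(hsv[:,0]<135)&(hsv[:,1]>60)&(h>.1)&(h<.22)
    q2=W[tape]; print("tape n",tape.sum(),"z",np.percentile(q2[:,2],[0,5,50,95,100]) if len(q2) else 0, np.median(q2,0) if len(q2) else 0)
    top=m&(h>.245); print("panel top",cv2.minAreaRect(W[top,:2].astype(np.float32)),np.median(h[top]),top.sum())
    if n=="side":
        uu,vv=np.meshgrid(np.arange(u0,u1),np.arange(v0,v1)); 
        for i in np.where(tape)[0]: print(uu.ravel()[i],vv.ravel()[i],W[i],hsv[i])
```

```text
top board ((0.5124217867851257, 0.19690200686454773), (0.16991640627384186, 0.2991896867752075), 17.130970001220703) 0.017696453727115986
dark .05 ((0.5332818627357483, 0.2065376341342926), (0.05732511729001999, 0.23924584686756134), 30.30815887451172) 222
tape n 14 z [0.1219 0.122  0.1294 0.1368 0.1386] [0.4829 0.2921 0.1294]
panel top ((0.47977760434150696, 0.29969480633735657), (0.05946185067296028, 0.016637276858091354), 17.912599563598633) 0.257860481939463 176
side board ((0.5392107963562012, 0.20398321747779846), (0.22808068990707397, 0.30733221769332886), 17.412538528442383) 0.018447104163645242
dark .05 ((0.49625182151794434, 0.2975336015224457), (0.4137815535068512, 0.19266749918460846), 88.89427185058594) 197
tape n 16 z [0.1206 0.122  0.1285 0.1323 0.1348] [0.4889 0.2941 0.1285]
panel top ((0.48068541288375854, 0.2971559166908264), (0.06059345230460167, 0.02421329915523529), 17.645666122436523) 0.25643636740563225 120
264 134 [0.5014 0.2973 0.1314] [117  65  75]
260 135 [0.4872 0.2896 0.1348] [118  61  75]
262 135 [0.4942 0.2934 0.1309] [120  63  77]
263 135 [0.4977 0.2956 0.1287] [117  65  78]
264 135 [0.5011 0.2955 0.1284] [114  70  76]
265 135 [0.5047 0.299  0.1251] [118  64  76]
266 135 [0.5084 0.304  0.1206] [115  65  75]
258 136 [0.4801 0.2896 0.131 ] [122  65  74]
259 136 [0.4837 0.297  0.1245] [122  62  78]
260 136 [0.487  0.2917 0.1286] [117  68  75]
261 136 [0.4906 0.2947 0.1257] [118  65  74]
262 136 [0.4941 0.2981 0.1225] [118  63  73]
254 137 [0.4662 0.2883 0.1291] [116  74  76]
256 137 [0.473  0.2886 0.1282] [119  70  76]
253 138 [0.4624 0.2835 0.1291] [117  70  73]
254 138 [0.4659 0.2863 0.1264] [120  62  74]
```

Run:
```python
from h import *
np.set_printoptions(precision=1,suppress=True,linewidth=150)
yaw=.303; c,s=np.cos(yaw),np.sin(yaw); O=np.array([.5124,.1969,0]); ex=np.array([c,s,0]);ey=np.array([-s,c,0])
zs=np.arange(20,275,2.)
res=[]
for n in("side","top"):
    D=np.load(n+"0.npz"); k=optics.get_calibration(n);K,R,t=[np.array(k[i]) for i in "KRt"]
    xs=np.arange(-22,23,2.)
    P=O+ey*.1+xs[None,:,None]/1e3*ex+np.array([0,0,1])*(zs[:,None,None]/1e3)
    uv=((P@R.T+t.ravel())@K.T); uv=(uv[...,:2]/uv[...,2:]).astype(np.float32)
    I=cv2.remap(D["im"],uv[...,0].copy(),uv[...,1].copy(),cv2.INTER_LINEAR).astype(float)
    res.append((I[...,0]-I[...,2]).mean(1)); res.append(I.sum(2).mean(1))
for i,z in enumerate(zs):
    if 100<z<165 or z>244: print(z,*["%.0f"%r[i] for r in res])
```

```text
102.0 -54 266 -21 135
104.0 -54 265 -18 132
106.0 -53 263 -15 129
108.0 -51 260 -12 126
110.0 -47 257 -8 123
112.0 -40 251 -5 121
114.0 -31 243 -2 119
116.0 -20 231 1 117
118.0 -8 218 4 115
120.0 2 205 7 115
122.0 10 196 8 115
124.0 16 191 9 116
126.0 18 189 10 118
128.0 18 190 9 120
130.0 17 191 8 122
132.0 12 196 6 125
134.0 4 204 3 128
136.0 -8 216 0 131
138.0 -19 229 -3 134
140.0 -31 243 -7 137
142.0 -40 253 -10 140
144.0 -47 259 -14 142
146.0 -50 262 -17 144
148.0 -52 263 -20 146
150.0 -53 265 -23 147
152.0 -53 265 -25 148
154.0 -53 265 -28 148
156.0 -53 265 -29 148
158.0 -53 264 -31 149
160.0 -53 263 -32 150
162.0 -53 263 -33 150
164.0 -52 265 -34 150
246.0 -52 261 -41 198
248.0 -51 263 -43 211
250.0 -51 265 -44 227
252.0 -52 272 -47 246
254.0 -53 291 -49 268
256.0 -56 320 -52 293
258.0 -58 353 -54 318
260.0 -61 388 -57 342
262.0 -62 410 -59 365
264.0 -62 424 -62 384
266.0 -61 427 -63 402
268.0 -59 424 -65 416
270.0 -57 413 -66 426
272.0 -56 399 -68 435
274.0 -54 386 -69 441
```

Measured values:
- **Shelf:** centre (0.478, -0.239), yaw -0.242.
- **Rack:** origin (0.512, 0.197), yaw 0.303.
- **Tape top:** z ≈ 0.138.
- **Size checks:** the 220 × 60 shelf, 170 × 300 board, panel top at 0.258 and tape width of about 21 mm all agree.

I move over the shelf.

```bash
python3 -m inch '[[[-29.5,-30.6,0,0,85],[-29.5,-30.6,0,0,85],[-29.5,-30.6,0,0,85],[-29.5,-30.6,0,0,85],[-29.5,-30.6,0,0,85],[-29.5,-30.6,0,0,85],[-29.5,-30.6,0,0,85],[-29.5,-30.6,0,0,85],[-29.5,-30.6,0,0,85],[-29.5,-30.6,0,0,85],[-29.5,-30.6,0,0,85],[-29.5,-30.6,0,0,85],[-29.5,-30.6,0,0,85],[-29.5,-30.6,0,0,85],[-29.5,-30.6,0,0,85],[-29.5,-30.6,0,0,85],[-29.5,-30.6,0,0,85],[-29.5,-30.6,0,0,85]]]'
python3 -m inch '[[[0,0,10,0.1445,85],[0,0,10,0.1445,85],[0,0,10,0.1445,85],[0,0,10,0.1445,85],[0,0,10,0.1445,85],[0,0,10,0.1445,85],[0,0,10,0.1445,85],[0,0,10,0.1445,85],[0,0,10,0.1445,85],[0,0,10,0.1445,85],[0,0,0,0,85],[0,0,0,0,85]]]'
cat > go.py <<'E'
from h import *
import sys
np.set_printoptions(precision=4,suppress=True)
x,y,z,th=map(float,sys.argv[1:5]); o=manip.get_obs(); M=Rn.from_rotvec(o["tool_rot"]).as_matrix()
print("shift mm",1e3*M.T@(np.array([x,y,z])-o["position"]),"turn",-(th-np.arctan2(M[1,1],M[0,1])),o["position"],"zax",M[:,2],"F",o["wrist_force"],"grip",o["grip_width"]*85.4,o["finger_force"],o["time_s"])
E
python3 go.py .478 -.239 .04 -.242
```

```text
time_s: 1.9
position: [0.4771, -0.2406, 0.231]
tool_rot: [-0.576, -3.088, -0.0]
wrist_force: [1.4, -0.2, 0.2]
grip_width: 0.996
finger_force: 0.0
time_s: 3.1
position: [0.4768, -0.2387, 0.1313]
tool_rot: [-2.47, -1.941, 0.0]
wrist_force: [-0.5, -0.3, 0.0]
grip_width: 0.996
finger_force: 0.0
shift mm [ 0.0114  1.2413 91.3385] turn 0.0035069052736855233 [ 0.4768 -0.2387  0.1313] zax [-0.0005  0.0002 -1.    ] F [-0.4879 -0.2985  0.0176] grip 85.03391708982025 0.0 3.1
```

```bash
python3 -m inch '[[[0,1.2,30,0,85],[0,0,30,0,85],[0,0,30,0,85],[0,0,20,0,85],[0,0,10,0,78],[0,0,4,0,72],[0,0,2,0,72],[0,0,0,0,72],[0,0,0,0,72]]]' 40
python3 go.py .478 -.239 0 -.242
python3 -m inch '[[[0,0,2,0,70],[0,0,2,0,70],[0,0,0,0,70]]]'
```

```text
time_s: 4.0
position: [0.4787, -0.2394, 0.0062]
tool_rot: [2.473, 1.936, 0.001]
wrist_force: [0.3, 0.1, 0.2]
grip_width: 0.84
finger_force: 0.0
shift mm [ 0.2235 -0.7809  6.1583] turn -0.0006355152408543674 [ 0.4787 -0.2394  0.0062] zax [ 0.0012 -0.0006 -1.    ] F [0.3313 0.1294 0.1635] grip 71.72394767787644 0.0 4.0
time_s: 4.3
position: [0.478, -0.239, 0.0011]
tool_rot: [-2.474, -1.936, 0.0]
wrist_force: [-0.1, 0.7, -0.1]
grip_width: 0.818
finger_force: 0.0
```

```bash
python3 -m inch '[[[0,0,2,0,66],[0,0,1,0,66],[0,0,0,0,66]]]'
python3 -m inch '[[[0,0,0,0,50],[0,0,0,0,50],[0,0,0,0,50],[0,0,0,0,50],[0,0,0,0,50]]]' 70; python3 go.py .478 -.239 0 -.242
```

```text
time_s: 4.6
position: [0.4781, -0.2391, -0.0019]
tool_rot: [-2.474, -1.936, 0.0]
wrist_force: [-0.0, -0.3, -0.1]
grip_width: 0.771
finger_force: 0.0
time_s: 5.1
position: [0.4783, -0.2391, -0.0012]
tool_rot: [2.474, 1.936, 0.0]
wrist_force: [-1.4, 1.7, 8.2]
grip_width: 0.685
finger_force: 74.8
shift mm [ 0.0664 -0.3253 -1.2401] turn -0.000972768521695283 [ 0.4783 -0.2391 -0.0012] zax [ 0.0004 -0.0002 -1.    ] F [-1.3522  1.7216  8.2422] grip 58.5033727445154 74.83622431755066 5.1
```

```bash
python3 -m inch '[[[0,0,-5,0,50],[0,0,-15,0,50],[0,0,-20,0,50],[0,0,-20,0,50],[0,0,-20,0,50],[0,0,-20,0,50],[0,0,-20,0,50],[0,0,-15,0,50],[0,0,-5,0,50],[0,0,0,0,50],[0,0,0,0,50],[0,0,0,0,50]]]'
python3 -m inch '[[[12,-2,0,0,50],[25,-3,0,0,50],[25,-3,0,0,50],[25,-3,0,0,50],[25,-3,0,0,50],[25,-3,0,0,50],[25,-3,0,0,50],[25,-3,0,0,50],[25,-3,0,0,50],[25,-3,0,0,50],[25,-3,0,0,50],[25,-4,0,0,50],[25,-4,0,0,50],[25,-4,0,0,50],[25,-4,0,0,50],[25,-4,0,0,50],[15,-1,0,0,50],[0,0,0,0,50]]]'
python3 -m inch '[[[0,0,0,-0.05,50],[0,0,0,-0.09,50],[0,0,0,-0.09,50],[0,0,0,-0.09,50],[0,0,0,-0.09,50],[0,0,0,-0.09,50],[0,0,0,-0.045,50],[0,0,0,0,50],[0,0,0,0,50],[0,0,0,0,50]]]'
python3 go.py .5229 .1635 .137 .303
python3 - <<'E'
from h import *
for n in("top","side"):
    im,d,W=cloud(n); np.savez(f"{n}1.npz",im=im,d=d,W=W); cv2.imwrite(f"pics/{n}1.png",im)
a=np.load("top1.npz")["im"][150:290,150:320];b=np.load("side1.npz")["im"][60:230,200:340]
out=np.zeros((510,780,3),np.uint8);out[:280,:340]=cv2.resize(a,None,fx=2,fy=2);out[:510,350:770]=cv2.resize(b,None,fx=3,fy=3);cv2.imwrite("pics/c1.png",out)
E
```

```text
time_s: 6.3
position: [0.4777, -0.2389, 0.1374]
tool_rot: [-2.473, -1.935, 0.001]
wrist_force: [-0.2, 0.9, -1.8]
grip_width: 0.686
finger_force: 75.8
time_s: 8.1
position: [0.5232, 0.1656, 0.1379]
tool_rot: [-2.472, -1.938, 0.0]
wrist_force: [0.5, -0.0, -1.7]
grip_width: 0.685
finger_force: 75.8
time_s: 9.1
position: [0.5234, 0.1635, 0.1383]
tool_rot: [-1.864, -2.529, 0.0]
wrist_force: [-0.5, 1.0, -1.0]
grip_width: 0.684
finger_force: 75.8
shift mm [ 0.1225 -0.464   1.2701] turn -0.0025304216759270415 [0.5234 0.1635 0.1383] zax [-0.0001 -0.0001 -1.    ] F [-0.5109  0.9811 -1.0446] grip 58.42755055881129 75.7970917224884 9.1
```

View pics/c1.png

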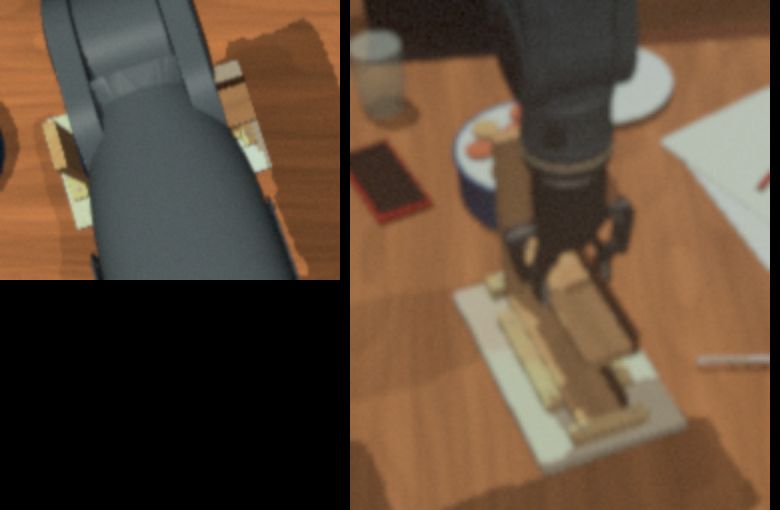

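The shelf is gripped and hanging near the panel. In the side view its near half shows at about (270–298, 143–180). I fit its pose there.

```bash
cat > fit.py <<'E'
from h import *
import sys
np.set_printoptions(precision=4,suppress=True,linewidth=150)
yaw=.303; c,s=np.cos(yaw),np.sin(yaw); A=np.array([[c,s,0],[-s,c,0],[0,0,1]]); O=np.array([.5124,.1969,0])
tz=.138
for f in sys.argv[1:]:
    W=np.load(f)["W"].reshape(-1,3); q=(W-O)@A.T; q=q[np.isfinite(q[:,0])]
    k=(abs(q[:,0])<.045)&(q[:,1]>-.17)&(q[:,1]<-.07)&(q[:,2]>.115)&(q[:,2]<.19); q=q[k]
    t=q[(abs(q[:,0]+.006)<.02)&(abs(q[:,2]-.155)<.012)&(q[:,1]>-.145)]
    if len(t)<10: print(f,"few",len(t)); continue
    B=np.c_[t[:,:2]-[0,-.12],np.ones(len(t))]; p=np.linalg.lstsq(B,t[:,2],rcond=None)[0]
    print(f,len(t),"top plane slope x,y",p[:2],"z at(0,-120)",p[2],"rms",np.std(t[:,2]-B@p))
    l=q[(q[:,2]>.163)&(q[:,1]>-.16)]; print("lip: n",len(l),cv2.minAreaRect(l[:,:2].astype(np.float32)),"medz",np.median(l[:,2]))
    if len(l): print("lip x slope per y, x at -120",np.polyfit(l[:,1]+.12,l[:,0],1), "z",np.polyfit(l[:,1]+.12,l[:,2],1))
    a=q[q[:,2]>.14]; print("board x range",np.percentile(a[:,0],[0,2,98,100]),"min y",np.sort(a[:,1])[:6])
E
python3 fit.py top1.npz side1.npz
```

```text
top1.npz 218 top plane slope x,y [0.0228 0.014 ] z at(0,-120) 0.1552393543007607 rms 0.0024333689498745917
lip: n 51 ((0.024437885731458664, -0.12395433336496353), (0.038858335465192795, 0.008551372215151787), 89.7372055053711) medz 0.1704315588599338
lip x slope per y, x at -120 [0.0048 0.0243] z [0.0383 0.1703]
board x range [-0.031  -0.0307  0.0275  0.0288] min y [-0.1436 -0.1435 -0.1434 -0.1434 -0.1434 -0.1433]
side1.npz 250 top plane slope x,y [-0.0046  0.0453] z at(0,-120) 0.15505317466320231 rms 0.002900679491911355
lip: n 68 ((0.024758795276284218, -0.10833313316106796), (0.07614798843860626, 0.009546630084514618), 89.3205337524414) medz 0.17034445541277995
lip x slope per y, x at -120 [-0.0048  0.0241] z [-0.0046  0.1703]
board x range [-0.0328 -0.0311  0.028   0.0299] min y [-0.1479 -0.1476 -0.1472 -0.1467 -0.1467 -0.1466]
```

```bash
cat > f.py <<'E'
from h import *
import time
np.set_printoptions(precision=3,suppress=True)
o=manip.get_obs(); M=Rn.from_rotvec(o["tool_rot"]).as_matrix()
c,s=np.cos(.303),np.sin(.303); A=np.array([[c,s,0],[-s,c,0],[0,0,1]])
print("F rack",A@o["wrist_force"],"tcp rack mm",1e3*A@(o["position"]-[.5124,.1969,0]),"grip",o["finger_force"],o["time_s"])
E
python3 -m inch '[[[5,1.4,0.5,-0.002,50],[6,0,0,0,50],[5,0,0,0,50],[2,0,0,0,50],[1,0,0,0,50],[0,0,0,0,50],[0,0,0,0,50],[0,0,0,0,50]]]'; python3 f.py
python3 -m inch '[[[1,0,0,0,50],[0,0,0,0,50],[0,0,0,0,50]]]' >/dev/null; python3 f.py
python3 -m inch '[[[1,0,0,0,50],[0,0,0,0,50],[0,0,0,0,50]]]' >/dev/null; python3 f.py
python3 -m inch '[[[1,0,0,0,50],[0,0,0,0,50],[0,0,0,0,50]]]' >/dev/null; python3 f.py
```

```text
time_s: 10.0
position: [0.5191, 0.1822, 0.1378]
tool_rot: [1.86, 2.532, -0.0]
wrist_force: [1.0, 0.5, -1.8]
grip_width: 0.683
finger_force: 75.8
F rack [ 1.085  0.188 -1.807] tcp rack mm [  2.044 -15.991 137.798] grip 75.79734563827515 10.0
F rack [ 0.203  0.232 -2.101] tcp rack mm [  2.05  -14.886 137.798] grip 75.79705953598022 10.3
F rack [-0.012  0.171 -1.633] tcp rack mm [  2.038 -13.803 137.792] grip 75.79738855361938 10.6
F rack [-0.769  0.029 -1.05 ] tcp rack mm [  2.034 -12.805 137.81 ] grip 75.79762816429138 10.9
```

```bash
python3 -m inch '[[[1,0,0,0,50],[0,0,0,0,50],[0,0,0,0,50]]]' >/dev/null; python3 f.py
python3 -m inch '[[[1,0,0,0,50],[0,0,0,0,50],[0,0,0,0,50]]]' >/dev/null; python3 f.py
python3 -m inch '[[[0.7,0,0,0,50],[0,0,0,0,50],[0,0,0,0,50]]]' >/dev/null; python3 f.py
```

```text
F rack [-0.007 -0.196 -1.901] tcp rack mm [  2.059 -11.82  137.812] grip 75.79739570617676 11.2
F rack [-0.12  -3.722 -1.559] tcp rack mm [  2.045 -10.999 137.829] grip 75.77845215797424 11.5
F rack [-0.098 -4.888 -0.985] tcp rack mm [  2.038 -10.439 137.832] grip 75.79090118408203 11.8
```

```bash
python3 - <<'E'
from h import *
for n in("top","side"):
    im,d,W=cloud(n); np.savez(f"{n}2.npz",im=im,d=d,W=W)
b=np.load("side2.npz")["im"][80:200,220:320];cv2.imwrite("pics/s2.png",cv2.resize(b,None,fx=5,fy=5,interpolation=cv2.INTER_CUBIC))
E
sed -e 's/-.17)/-.16)/' fit.py > fit2.py; python3 fit2.py top2.npz side2.npz; python3 f.py
```

```text
top2.npz 265 top plane slope x,y [0.0282 0.0167] z at(0,-120) 0.15411719456662862 rms 0.002531471508935342
lip: n 66 ((0.026403814554214478, -0.0945127010345459), (0.04899407550692558, 0.008694445714354515), 89.79589080810547) medz 0.1702431271434302
lip x slope per y, x at -120 [-0.0076  0.0264] z [-0.0091  0.1702]
board x range [-0.0296 -0.0289  0.0294  0.0307] min y [-0.119  -0.1188 -0.1188 -0.1187 -0.1187 -0.1186]
side2.npz 176 top plane slope x,y [0.0042 0.0809] z at(0,-120) 0.15277334253102776 rms 0.002984199984547198
lip: n 47 ((0.02687109261751175, -0.09668783843517303), (0.009755915962159634, 0.053061336278915405), 0.8383874893188477) medz 0.1704323807449714
lip x slope per y, x at -120 [0.0004 0.0258] z [-0.0014  0.1699]
board x range [-0.0302 -0.0293  0.0298  0.0318] min y [-0.1233 -0.1233 -0.1232 -0.1229 -0.1227 -0.1222]
F rack [ 0.381 -5.972 -0.322] tcp rack mm [  2.012 -10.469 137.809] grip 75.7922637462616 11.9
```

View pics/s2.png

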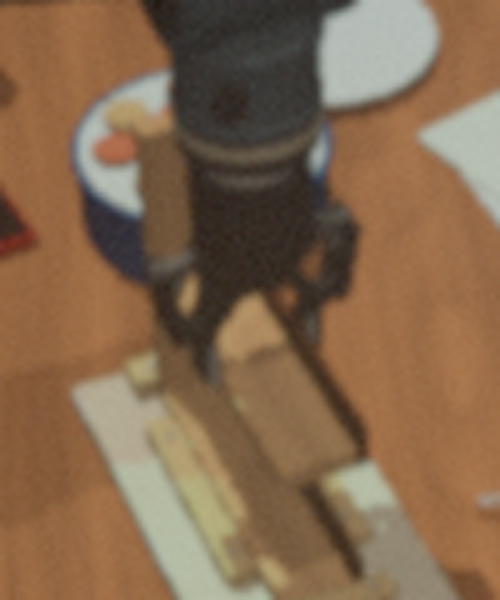

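The picture shows the shelf level over the bottom shelf with its lip to the front. The lip top is at 0.170, so the underside is at 0.138, and its depth matches to within 1 mm. I increase the push to 10 N.

```bash
python3 -m inch '[[[0.4,0,0,0,50],[0.3,0,0,0,50],[0,0,0,0,50],[0,0,0,0,50],[0,0,0,0,50]]]' >/dev/null; for i in 1 2 3; do python3 f.py; python3 -m inch '[[[0,0,0,0,50]]]' >/dev/null; done; python3 f.py
```

```text
F rack [-1.1   -7.286 -0.707] tcp rack mm [  1.999 -10.055 137.814] grip 75.81204056739807 12.4
F rack [-0.634 -7.004 -0.231] tcp rack mm [  2.005 -10.028 137.814] grip 75.8110499382019 12.5
F rack [-0.388 -6.734 -0.845] tcp rack mm [  2.043 -10.044 137.849] grip 75.81119656562805 12.6
F rack [-0.534 -7.482 -0.438] tcp rack mm [  1.996 -10.034 137.839] grip 75.81031680107117 12.7
```

```bash
python3 -m inch '[[[0.4,0,0,0,50],[0.3,0,0,0,50],[0,0,0,0,50],[0,0,0,0,50],[0,0,0,0,50]]]' >/dev/null; for i in 1 2 3; do python3 f.py; python3 -m inch '[[[0,0,0,0,50]]]' >/dev/null; done; python3 f.py
```

```text
F rack [-0.788 -9.341  0.912] tcp rack mm [  2.01   -9.621 137.86 ] grip 75.82803726196289 13.2
F rack [-0.957 -8.537 -0.276] tcp rack mm [  1.991  -9.637 137.856] grip 75.82753300666809 13.3
F rack [-0.491 -9.387  1.332] tcp rack mm [  2.002  -9.614 137.846] grip 75.82889556884766 13.4
F rack [-0.546 -8.831 -0.217] tcp rack mm [  1.992  -9.63  137.821] grip 75.82922458648682 13.5
```

```bash
python3 -m inch '[[[0.3,0,0,0,50],[0,0,0,0,50],[0,0,0,0,50],[0,0,0,0,50],[0,0,0,0,50],[0,0,0,0,50],[0,0,0,0,50],[0,0,0,0,50],[0,0,0,0,50],[0,0,0,0,50],[0,0,0,0,50],[0,0,0,0,50],[0,0,0,0,50],[0,0,0,0,50],[0,0,0,0,50],[0,0,0,0,50],[0,0,0,0,50],[0,0,0,0,50],[0,0,0,0,50],[0,0,0,0,50]]]' >/dev/null; python3 f.py
python3 -m inch '[[[0,0,0,0,50],[0,0,0,0,50],[0,0,0,0,50],[0,0,0,0,50],[0,0,0,0,50],[0,0,0,0,50],[0,0,0,0,50],[0,0,0,0,50],[0,0,0,0,50],[0,0,0,0,50],[0,0,0,0,50],[0,0,0,0,50],[0,0,0,0,50],[0,0,0,0,50],[0,0,0,0,50],[0,0,0,0,50],[0,0,0,0,50],[0,0,0,0,50],[0,0,0,0,50],[0,0,0,0,50]]]' >/dev/null; python3 f.py
python3 - <<'E'
from h import *
for n in("top","side"):
    im,d,W=cloud(n); np.savez(f"{n}3.npz",im=im,d=d,W=W)
E
python3 fit2.py top3.npz side3.npz; python3 f.py
```

```text
F rack [ -1.097 -11.121  -0.144] tcp rack mm [  1.996  -9.434 137.879] grip 75.83067655563354 15.5
F rack [ -1.667 -10.116   0.607] tcp rack mm [  2.01   -9.423 137.874] grip 75.83102345466614 17.5
top3.npz 265 top plane slope x,y [-0.0091  0.0098] z at(0,-120) 0.15446355806634648 rms 0.0024534716053936046
lip: n 64 ((0.02661132998764515, -0.09404982626438141), (0.008218670263886452, 0.04807010665535927), 0.18778280913829803) medz 0.17041376607929024
lip x slope per y, x at -120 [0.0081 0.0261] z [0.0094 0.1698]
board x range [-0.0298 -0.029   0.0296  0.0308] min y [-0.1181 -0.1179 -0.1178 -0.1177 -0.1177 -0.1177]
side3.npz 182 top plane slope x,y [0.0215 0.0947] z at(0,-120) 0.15266518386378694 rms 0.0034421514506294305
lip: n 45 ((0.026249725371599197, -0.09626875072717667), (0.049727439880371094, 0.00913323275744915), 89.59050750732422) medz 0.1706215737845826
lip x slope per y, x at -120 [-0.0085  0.0257] z [0.0328 0.1691]
board x range [-0.0297 -0.0291  0.0303  0.0315] min y [-0.1224 -0.122  -0.1219 -0.1211 -0.1209 -0.1208]
F rack [ -0.8   -10.036   0.556] tcp rack mm [  2.015  -9.454 137.878] grip 75.82995414733887 17.6
```

Run:
```python
from h import *
np.set_printoptions(precision=4,suppress=True,linewidth=150)
yaw=.303; c,s=np.cos(yaw),np.sin(yaw); A=np.array([[c,s,0],[-s,c,0],[0,0,1]]); O=np.array([.5124,.1969,0])
for n,off in(("top1",-.026),("top3",0),("side1",-.026),("side3",0)):
    W=np.load(n+".npz")["W"].reshape(-1,3); q=(W-O)@A.T
    for nm,x0,x1,zc in(("board",-.025,.012,.154),("lip",.0225,.0285,.170)):
        r=[]
        for y in np.arange(-.12,-.04,.01):
            k=(q[:,0]>x0)&(q[:,0]<x1)&(abs(q[:,1]-off-y)<.005)&(abs(q[:,2]-zc)<(.012 if nm=="board" else .006))
            r.append((round(float(np.median(q[k,2])*1e3),1),int(k.sum())) if k.sum()>2 else 0)
        print(n,nm,r)
```

```text
top1 board [(154.9, 13), (154.9, 53), (155.4, 52), (155.1, 48), (155.4, 34), 0, 0, 0]
top1 lip [0, (169.0, 7), (172.0, 9), (170.3, 9), (172.0, 5), 0, 0, 0]
top3 board [(154.9, 17), (154.3, 50), (155.4, 47), (154.7, 52), (155.2, 50), (153.8, 33), 0, 0]
top3 lip [0, (170.5, 10), (169.9, 10), (170.4, 11), (169.6, 9), (171.6, 6), 0, 0]
side1 board [(150.9, 46), (156.1, 30), (156.1, 31), (155.7, 26), (156.3, 28), (156.6, 27), (156.8, 25), (156.1, 29)]
side1 lip [(167.9, 4), (171.9, 6), (174.5, 5), (170.4, 3), (171.6, 4), (170.7, 3), (172.3, 5), 0]
side3 board [(151.1, 48), (155.8, 26), (155.6, 26), (156.0, 26), (155.1, 29), (155.9, 25), (155.8, 26), (155.4, 25)]
side3 lip [(168.1, 5), (171.6, 7), (171.4, 6), (171.0, 5), (172.9, 3), (172.0, 7), (171.8, 6), 0]
```

With the end-edge points left out, the shelf fits as level, with its underside at about 0.139. It has held about 10 N for over 3 s, so I hand it in.

```bash
python3 -m inch '[[[0,0,0,0,50],[0,0,0,0,50],[0,0,0,0,50],[0,0,0,0,50],[0,0,0,0,50],[0,0,0,0,50],[0,0,0,0,50],[0,0,0,0,50],[0,0,0,0,50],[0,0,0,0,50],[0,0,0,0,50],[0,0,0,0,50]]]' >/dev/null; python3 f.py; python3 -c "
from cell import order; print(order.finish_job())"
```

```text
F rack [-0.873 -9.386  1.31 ] tcp rack mm [  2.012  -9.443 137.895] grip 75.82995414733887 18.8
the job is handed in; nothing more can be done
None
```

I handed the job in with the arm still holding the shelf level at the tape, flush with the panel's front edge and pressing at about 10 N; it had held that for over 3 s, and the hand-in call gave no verdict.

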